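Lock off the extractor fan with the service key

TASK

Lock off the extractor fan: lift the service key out of its stand, put it into the keyhole of the isolator box and, pressing only gently, turn it back and forth until it drops fully into the hidden slot. Then turn it clockwise until the lock bar is fully out beside the toggle, and leave the key standing in the lock. Leave the cookware and the spatula where they are.

Things in the scene. Friction and masses are not known exactly. Their poses are not given: they have to be found in the camera images.
- isolator: grey steel isolator box of the extractor fan, fixed, 150 (x) x 220 (y) x 70 mm high; origin at the centre of its underside. On top: the keyhole 50 mm to -y of the middle, a guard 14 mm high over the lock bar (its near edge 40 mm from the keyhole's axis) and a fixed steel toggle 26 mm high, 112 mm to +y of the keyhole.
- keyhole (a point): centre of the keyhole's mouth on the box's top face, 70 mm above the counter; axes as the box. A round vertical bore 26 mm wide with a 3 mm bevelled mouth; the sprung lock core lies down inside it, dark and unseen. Forcing the key against the lock with more than 25 N ruins it.
- core_top (a point): on the bore's axis at the flat top of the lock core, 22 mm below the mouth; axes as the box. The core yields up to 5 mm down on a spring: 3 N to start, 1.2 N more per mm, 9 N at most, then rigid. Across it runs a slot 8.5 mm wide, open at both ends; its line lies 0.25 to 1.45 rad (15 to 83 degrees) anticlockwise from above of the box's x axis: not seen or measured, to be felt.
- slot_floor (a point): point on the bore's axis at the slot's floor, 34 mm below the mouth, where the blade stands once in. Within about 0.08 rad of the slot's line the blade enters and the spring's push vanishes. The core (friction 0.13 N m) turns only with the blade in its slot: clockwise from above, 0.7 rad (40 degrees) for the full lock, 0.8 rad to a hard stop; the blade has up to 0.1 rad of play each way.
- key_bow (a point): centre of the bow, the dark flat plate on top by which the key is held: 44 mm wide (x), 12 thick (y), 38 high. The key is 93 mm high, 0.2 kg, upright (z up), yaw up to 0.6 rad; a half turn makes no difference. Below the bow a round shank 24 mm wide; the bottom 14 mm is a flat blade 24 mm wide (x, in line with the bow), 6 thick (y).
- key_tip (a point): middle of the bottom end of the key's blade, on the key's axis, 74 mm below the bow's centre; axes as the key
- key: the service key; origin at the tip of the blade
- stand: black block 70 x 70 x 50 mm high, fixed, with a round hole 25 mm wide and 36 mm deep in its top in which the key stands loosely; origin at the centre of its underside
- bar (a joint): how far the steel lock bar has slid out of its guard on the box's top towards +y of the box, in m: 0 unlocked, 0.020 fully out (hard stop at 0.023); driven only by the core turning clockwise (0.0286 m per rad)
- wok: steel wok, 320 mm wide, 90 mm high, on the counter to the robot's right; origin at the centre of its underside
- plate: white plate, 210 mm wide, beyond the stand; origin at the centre of its underside
- pot_lid: stainless pot lid, 170 mm wide, with a knob, 47 mm high, beyond the isolator box; origin at the centre of its underside
- spatula: orange spatula, 280 mm long, flat on the counter to the robot's left; origin at its underside

How it is judged (in metres and radians):
On the way, in this order (a step that is already met when the one before it is completed fails the run):
1. the key's blade has dropped into the hidden slot: its tip at least 30.5 mm below the keyhole's mouth, within 6 mm of its axis (z of key_tip in the frame of keyhole below -0.0305 m and horizontal distance between key_tip and keyhole below 0.006 m), for 0.2 s.
2. the lock bar is out by at least 17 of its 20 mm, the key still in the slot (value of joint bar above 0.017 m and z of key_tip in the frame of keyhole below -0.0305 m), for 0.2 s.
At the end, for the whole second after the job is handed in: The lock bar is out by at least 17 of its 20 mm, and the key stands released and at rest in the lock, its tip at least 30.5 mm below the keyhole's mouth, within 6 mm of its axis, upright within 0.2 rad (all of step 2 and horizontal distance between key_tip and keyhole below 0.006 m and angle between key_tip's own z axis and vertical below 0.2 rad and linear speed of key below 0.03 m/s); the robot touches nothing.
It fails at once if the key is forced against the isolator box or its lock with more than 25 N (contact force between key and isolator above 25 N).
It fails at once if the wok, plate, pot lid or spatula is moved by more than 20 mm (distance of any of wok, plate, pot_lid, spatula from where it was at the start of the episode above 0.02 m).
It also fails if it takes over 61 s, if anything falls off the work surface, if the arm or the gripper's body presses on something with over 40 N, if the wrist force passes 120 N, or if a joint passes its speed limit or range.

ROBOT

A 6-joint arm with a two-finger parallel gripper is mounted at the origin on the work surface. World frame = base frame: x ahead of the robot, y to its left, z up, the work surface at z = 0. Lengths are in mm, angles in rad, forces in N, time in s.
With the tool pointing down it reaches from about 350 to 775 mm from the base axis. Payload 7.3 kg.
Tool frame: the origin (TCP) lies midway between the tips of the shut fingers; the grasp point (between the pads) lies 19 mm behind it (grip_depth is the distance from the TCP to the grasp point, in mm); z points along the fingers, y is the direction in which the jaws open and shut (so a half turn about z gives the same grasp; the last joint's range is limited). The gripper opens to 92 mm and grips with 3 to 60 N. Pads are 19 mm wide; open, the fingers measure 130 mm over their backs; the gripper's body (75 mm by 190 mm) begins 47 mm behind the grasp point.
Start: joints at [-1.348, 0.342, 1.524, -0, 1.275, -0.146], TCP at [189.285, -489.714, 188.441] pointing down, gripper open.
Joint ranges: [-2.53, 2.53], [-0.77, 2.02], [0.04, 2.7], [-1, 4.14], [0.28, 2.66], [-3.11, 3.11]. Speed limits (rad/s): [2.57, 2.57, 3.14, 3.14, 3.14, 3.14].

INTERFACE

Orientations are given as [roll, pitch, yaw] about the fixed x, y, z axes, in that order (R = Rz(yaw) Ry(pitch) Rx(roll)).
In Python, from plant import get_obs, capture, close_job, spot_in, silhouettes, mark_of, grip_depth gives the robot as it stands.
- The arm moves only by the tool servo_tool, never from a script. Its arguments are lists of equal length, an entry for each row: "slide": the shift along the tool's x, y, z normalised to -1 to 1, where 1 is 20 cm, a list of three; "rot": the turn, a rotation vector about the tool's x, y, z normalised to -1 to 1, where 1 is pi rad, a list of three; "claw": the finger opening in mm, from 0 to 91.8. A call has 1 to 5 rows; each row is the pose to reach, as a shift and turn from the pose commanded when the call began, along the tool's axes at that moment, turning the shorter way round; what a row does not reach only later rows make up. A row lasts 1/8 s, in which the tool goes at most 62.5 mm and 10.7 degrees, less where a joint would pass 70% of its speed; a pose out of reach is approached as far as the arm can. A call with a number of a shift or a turn outside -1 to 1 is refused whole. A call with a gripper value outside its range is refused whole. The fingers move at their own pace and stop on an object; the grip force is fixed at half the most. Time passes only in rows, so rows that repeat a pose let the fingers close. It gives the time, the measured TCP pose, the force and the opening at its end, in the units of the state.
- get_obs(): the state, without advancing time (a new reading comes with each control period).
- capture(name): name is "scene" or "top" or "wrist"; returns a dict with "frame" (400x640x3 uint8, red, green, blue), "depth" (400x640 float32, mm along the optical axis (not along the pixel's ray), 0 where there is no reading), "vertical_fov" (degrees; the focal length in pixels is half the picture's height over the tangent of half this angle, whatever the lens; pixels are square), "cx", "cy" (the principal point, pixels), "position" and "rotation" of the camera in the world. Camera axes: x right, y down, z forward; pixel columns grow to the right and rows downward; lengths in mm; the calibration is good to about 2 mm. A picture is of the moment at which its call begins.
- close_job(): hands the job in, once; it reports no verdict.
Trained networks look in the newest picture that a camera, given by its name, has taken for a name from the list of things; names that differ only in an ending like _2 or _b are one class to them, and where a whole thing is asked for, a point or a joint stands for the part that bears it (a point fixed in the world has none). Each returns a list of dicts, best first, with "confidence" (0 to 1); they miss things now and then, are a little off and sometimes report something else, mostly with a low value. They report only what shows in the picture. A call takes as long as a camera call.
- spot_in(query, camera): "box" ([left, top, right, bottom] in pixels, round what is visible of it).
- silhouettes(query, camera): "pixels" (400x640 bool, what is visible of it) and "box" ([left, top, right, bottom] in pixels, round what is visible of it).
- mark_of(query, camera): "xy" ([column, row] in pixels: a listed point, or the origin of a listed thing).
The state is a dict: "time": time; "joint_positions": joint angles; "dq": joint speeds; "tau": joint torques, N m; "tool_pos": TCP position; "tcp_rot": TCP orientation; "contact_force": force on the tool from outside, world axes, zero at the start; "moment": the same for the moment, N m; "grip_width": finger opening in mm.
Only numpy, scipy, OpenCV 4.12 (cv2) and the standard library are available. Lean on these libraries where they do the work, as an engineer would, in place of code of your own. Each camera call takes 0.05 s, during which the arm holds its last target. There are 200 camera calls.

## Working session

There is one attempt and no reset: what is moved stays moved. The work goes in short steps, Python scripts to look and compute and a tool call to move; the robot and the scene stay as the last step left them, time stands still between calls to the robot, and variables do not carry over. Pictures are saved under pics/ and viewed, about 8 in all and at most 12, crops included, and the job is handed in when it is done.

Besides the shell and the picture viewer there is one more tool, called after "Emit:" as a command line: name --argument value ..., lists and objects as JSON in quotes. servo_tool: Moves the arm, as the interface text tells. Scaled input: -1 to 1 covers 20 cm each way for a shift and pi rad each way for a turn. Its arguments: {"type":"object","properties":{"slide":{"type":"array","items":{"type":"array","items":{"type":"number"}}},"rot":{"type":"array","items":{"type":"array","items":{"type":"number"}}},"claw":{"type":"array","items":{"type":"number"}}},"required":["slide","rot","claw"]}

```bash
mkdir -p pics; ls
cat > h.py <<'E'
import numpy as np, cv2
from plant import *
def ray(c,u,v):
    f=200/np.tan(np.radians(c['vertical_fov'])/2)
    return np.array([(u-c['cx'])/f,(v-c['cy'])/f,1.])
def pt(c,u,v,d=None,z=None):
    R=np.array(c['rotation']);p=np.array(c['position']);r=R@ray(c,u,v)
    if z is not None: return p+r*(z-p[2])/r[2]
    return p+r*d
def cloud(c):
    v,u=np.mgrid[:400,:640];f=200/np.tan(np.radians(c['vertical_fov'])/2)
    d=c['depth'];P=np.stack([(u-c['cx'])/f*d,(v-c['cy'])/f*d,d],-1)
    return P@np.array(c['rotation']).T+np.array(c['position'])
def save(c,n): cv2.imwrite('pics/'+n,c['frame'][:,:,::-1])
E
python3 - <<'E'
from h import *
o=get_obs();print(o, grip_depth)
for n in ['top','scene']:
    c=capture(n);save(c,n+'0.png');print(n,c['position'],np.round(c['rotation'],3).tolist(),c['vertical_fov'])
    P=cloud(c)
    for q in ['isolator','key','stand','keyhole','key_bow']:
        try:
            m=mark_of(q,n)[:1]; print(q,[(x['xy'],x['confidence'],P[int(x['xy'][1]),int(x['xy'][0])].round(1)) for x in m])
        except Exception as e: print(q,e)
E
```

```text
pics
{'time': 0.0, 'joint_positions': array([-1.34799906e+00,  3.42732678e-01,  1.52504027e+00, -3.82308397e-06,
        1.27537802e+00, -1.46035411e-01]), 'dq': array([ 0.00122284,  0.00070439, -0.00039858, -0.00078945,  0.00121246,
       -0.0004585 ]), 'tau': array([ 2.11041042e-03, -4.31237304e+01, -2.44223160e+01,  7.19958334e-02,
        5.57671837e-02, -1.16507103e-04]), 'tool_pos': array([ 189.17356516, -489.22781502,  187.73172124]), 'tcp_rot': array([-3.14005039e+00, -2.23144259e-04,  3.68833626e-01]), 'contact_force': array([ 0.93835582,  0.50915421, -0.6585388 ]), 'moment': array([ 0.02827621, -0.00066988,  0.01376115]), 'grip_width': 91.88022156453151} 18.8
top [ 350.90687607  -44.78586077 1557.80973185] [-2.958, 0.005, -1.577] 50.41949646276462Traceback (most recent call last):
  File "<stdin>", line 5, in <module>
  File "h.py", line 13, in cloud
    return P@np.array(c['rotation']).T+np.array(c['position'])
           ~~~~~~~~~~~~~~~~~~~~~~~~~~~^~~~~~~~~~~~~~~~~~~~~~~~
ValueError: operands could not be broadcast together with shapes (400,640) (3,)
```

```bash
cat > h.py <<'E'
import numpy as np, cv2
from scipy.spatial.transform import Rotation as Ro
from plant import *
def foc(c): return 200/np.tan(np.radians(c['vertical_fov'])/2)
def Rm(c): return Ro.from_euler('xyz',c['rotation']).as_matrix()
def pt(c,u,v,z):
    f=foc(c);r=Rm(c)@np.array([(u-c['cx'])/f,(v-c['cy'])/f,1.]);p=np.array(c['position'])
    return p+r*(z-p[2])/r[2]
def cloud(c):
    v,u=np.mgrid[:400,:640];f=foc(c)
    d=c['depth'];P=np.stack([(u-c['cx'])/f*d,(v-c['cy'])/f*d,d],-1)
    return P@Rm(c).T+np.array(c['position'])
def save(c,n): cv2.imwrite('pics/'+n,c['frame'][:,:,::-1])
E
python3 - <<'E'
from h import *
for n in ['top','scene']:
    c=capture(n);save(c,n+'0.png');print(n,c['position'],np.round(c['rotation'],3).tolist(),c['vertical_fov'])
    P=cloud(c)
    for q,z in [('isolator',0),('key',14),('stand',0),('keyhole',70),('key_bow',88)]:
            m=mark_of(q,n)[:1]; print(q,[(x['xy'],x['confidence'],P[int(x['xy'][1]),int(x['xy'][0])].round(1),pt(c,*x['xy'],z).round(1)) for x in m])
    for q in ['isolator','key','stand']:
        for s in silhouettes(q,n)[:1]:
            Q=P[s['pixels']];print(q,s['box'],s['confidence'],np.percentile(Q,[2,50,98],axis=0).round(0).tolist())
E
```

```text
top [ 350.90687607  -44.78586077 1557.80973185] [-2.958, 0.005, -1.577] 50.41949646276462
isolator [([352.2, 242.0], 0.8, array([ 470.5, -151.3,   68.8]), array([ 476.1, -156.9,    0. ]))]
key [([269.6, 230.6], 0.44, array([512.7, 137.8,  84.7]), array([518.3, 144.4,  14. ]))]
stand []
keyhole []
key_bow [([266.8, 229.9], 0.4, array([513.6, 145.3, 108.2]), array([512.8, 145.1,  88. ]))]
isolator [320.5, 216.2, 386.6, 265.7] 0.9 [[402.0, -260.0, 45.0], [474.0, -153.0, 71.0], [548.0, -47.0, 87.0]]
key [266.3, 226.4, 270.6, 235.3] 0.38 [[490.0, 133.0, 57.0], [507.0, 141.0, 106.0], [524.0, 149.0, 115.0]]
stand [255.4, 222.8, 282.0, 245.4] 0.6 [[470.0, 107.0, 13.0], [506.0, 138.0, 51.0], [545.0, 178.0, 92.0]]
scene [ 1250.0433091  -1041.9093459    873.95260497] [-2.156, 0.012, 0.562] 45.89439922687819
isolator [([262.2, 227.7], 0.93, array([ 538.8, -216.2,   67.1]), array([ 482.4, -150. ,    0. ]))]
key [([319.1, 185.4], 0.72, array([525.7, 112.1,  29.3]), array([514.2, 130.9,  14. ]))]
stand [([317.8, 183.9], 0.65, array([519.7, 109. ,  37. ]), array([493. , 156.2,   0. ]))]
keyhole [([245.0, 218.2], 0.79, array([ 468.1, -205.9,   65.9]), array([ 472.7, -210.9,   70. ]))]
key_bow [([319.7, 162.5], 0.67, array([509.1, 139.7, 100.4]), array([501.2, 156.9,  88. ]))]
isolator [215.6, 187.1, 300.4, 257.1] 0.74 [[410.0, -268.0, 3.0], [508.0, -190.0, 67.0], [565.0, -53.0, 83.0]]
key [314.4, 159.8, 326.9, 176.3] 0.68 [[450.0, 129.0, -1.0], [515.0, 137.0, 80.0], [535.0, 291.0, 108.0]]
stand [305.5, 166.2, 333.7, 195.9] 0.69 [[481.0, 101.0, 1.0], [527.0, 115.0, 35.0], [552.0, 178.0, 52.0]]
```

View pics/top0.png

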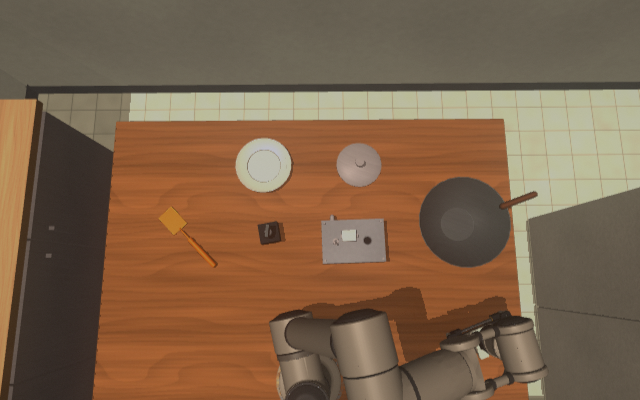

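View pics/scene0.png

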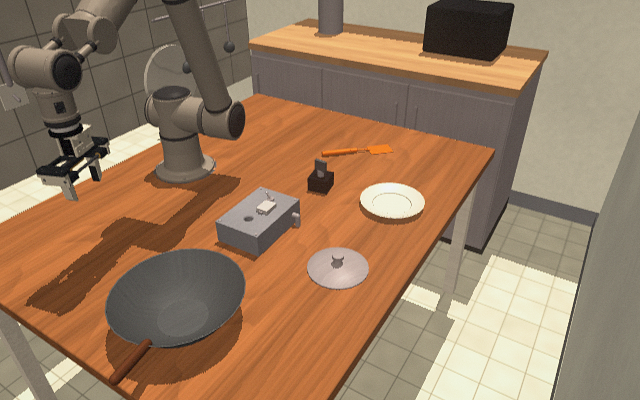

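Emit:
servo_tool --slide '[[0.865,-0.365,-0.35],[0.865,-0.365,-0.35],[0.865,-0.365,-0.35],[0.865,-0.365,-0.35]]' --rot '[[0,0,0.1174],[0,0,0.1174],[0,0,0.1174],[0,0,0.1174]]' --claw '[91.8,91.8,91.8,91.8]'

```text
time: 1.45
tool_pos: [326.5, -357.5, 260.1]
tcp_rot: [3.14, -0.002, 0.003]
contact_force: [-0.4, 0.5, 0.2]
grip_width: 91.7
```

Emit:
servo_tool --slide '[[0.57,-0.77,-0.2],[0.57,-0.77,-0.2],[0.57,-0.77,-0.2],[0.57,-0.77,-0.2]]' --rot '[[0,0,0],[0,0,0],[0,0,0],[0,0,0]]' --claw '[91.8,91.8,91.8,91.8]'

```text
time: 1.95
tool_pos: [440.3, -202.5, 299.4]
tcp_rot: [3.141, -0.002, 0.005]
contact_force: [-1.2, -0.3, -0.1]
grip_width: 92.0
```

Run:
```python
from h import *
c=capture('wrist');save(c,'w1.png');o=get_obs();print(o['tool_pos'],o['joint_positions'].round(2),c['position'],c['rotation'],c['vertical_fov'],foc(c))
P=cloud(c);np.save('w1.npy',P)
for x in mark_of('keyhole','wrist')[:2]: print(x,pt(c,*x['xy'],70))
```

```text
[ 439.68417048 -203.29980659  299.00590311] [-0.59  0.2   1.42  0.    1.52  0.98] [ 513.26144222 -203.58583997  495.14423266] [ 2.86807963e+00 -1.13465548e-03 -1.56575289e+00] 67.99987865422176 296.5128709999632
{'xy': [324.0, 142.0], 'confidence': 0.82} [ 474.62160881 -209.02429544   70.        ]
```

View pics/w1.png

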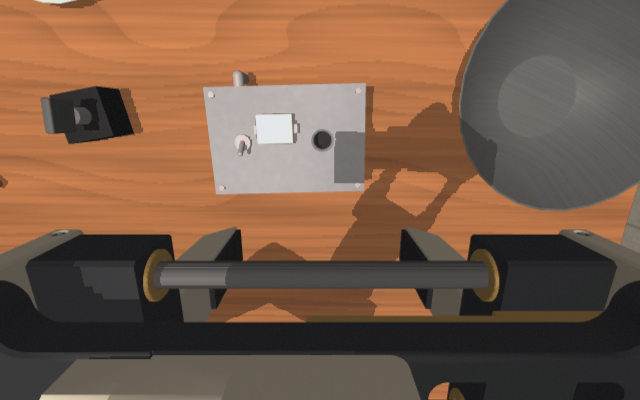

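Run:
```python
from h import *
P=np.load('w1.npy');im=cv2.imread('pics/w1.png')
big=cv2.resize(im[60:210,180:390],None,fx=3.8,fy=3.8,interpolation=cv2.INTER_CUBIC);cv2.imwrite('pics/w1c.png',big)
g=cv2.cvtColor(im,cv2.COLOR_BGR2GRAY)
print(g[128:154,308:336])
c=capture('wrist')
for (u,v) in [(204,88),(366,84),(365,193),(217,194),(321.5,140)]: print((u,v),pt(c,u,v,70).round(1))
Q=P[60:210,180:390].reshape(-1,3);T=Q[abs(Q[:,2]-70)<8];print(np.median(T[:,2]))
T=T[(T[:,0]>380)]
r=cv2.minAreaRect(T[:,:2].astype(np.float32));print(r)
```

```text
[[180 180 180 180 180 180 180 179 177 178 176 176 177 177 171 170 179 179
  180 179 179 177 176 175 176 175 174 177]
 [181 181 181 181 181 182 181 178 178 178 163 153 147 145 144 144 150 158
  170 178 178 178 177 177 176 176 176 176]
 [181 181 182 182 183 182 181 180 164 146 136 131 128 130 121 131 133 139
  146 151 163 175 177 177 176 178 177 178]
 [182 181 181 182 182 183 180 164 138 127 102 100  85  88  83  90  91 100
  121 134 143 161 175 177 178 177 178 178]
 [182 181 180 181 182 183 159 138 127 101  64  57  40  55  58  58  59  65
   81 108 135 145 163 176 178 178 178 179]
 [182 181 183 182 182 166 135 126  93  64  40  51  53  57  58  58  57  58
   57  71  99 134 144 162 176 178 178 146]
 [183 182 182 182 174 141 125  94  53  38  50  57  58  57  58  57  57  58
   57  58  63 109 137 146 164 176 178 125]
 [184 183 182 182 154 129 102  56  38  37  56  58  58  57  57  58  57  58
   58  57  56  73 110 137 157 175 177 127]
 [183 183 183 174 136 124  78  42  37  35  56  58  57  58  56  57  58  59
   58  56  57  56  72 135 147 174 177 126]
 [182 183 182 171 131 115  62  39  36  37  56  
[... 1525 characters left out ...]
31 131 131 131 138 141
  142 156 170 176 179 178 178 177 125 114]
 [181 182 181 180 181 180 180 180 181 174 171 160 152 150 144 149 152 159
  167 173 178 179 179 178 177 176 125 113]
 [181 180 180 180 179 180 180 179 180 180 179 175 171 169 166 169 169 174
  177 177 178 178 177 176 176 176 124 113]
 [180 179 179 179 179 179 179 179 179 178 178 176 175 173 174 174 175 175
  177 177 178 178 177 175 175 175 124 113]]
(204, 88) [544.1 -49.4  70. ]
(366, 84) [ 549.7 -267.2   70. ]
(365, 193) [ 398.2 -272.4   70. ]
(217, 194) [396.3 -53.1  70. ]
(321.5, 140) [ 475.5 -207.7   70. ]
69.20205402285492
((475.9867858886719, -155.8789520263672), (150.3583221435547, 220.7399444580078), 1.609812617301941)
```

View pics/w1c.png

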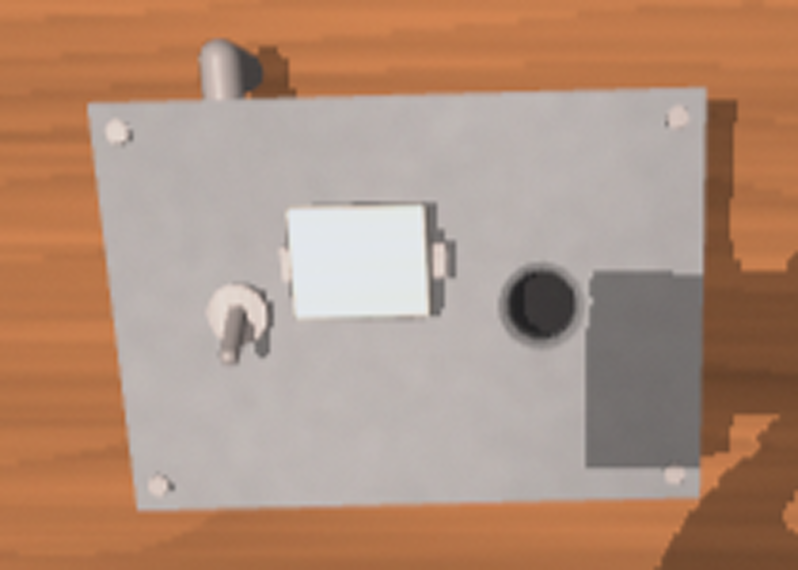

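Emit:
servo_tool --slide '[[0.04,-1,0.1],[0.04,-1,0.1],[0.04,-1,0.1],[0.04,-1,0.1]]' --rot '[[0,0,0],[0,0,0],[0,0,0],[0,0,0]]' --claw '[91.8,91.8,91.8,91.8]'

```text
time: 2.6
tool_pos: [445.5, -4.0, 277.9]
tcp_rot: [-3.141, 0.001, 0.002]
contact_force: [0.3, 0.2, 1.0]
grip_width: 91.5
```

Emit:
servo_tool --slide '[[0.035,-0.72,0.2],[0.035,-0.72,0.2],[0.035,-0.72,0.2],[0.035,-0.72,0.2]]' --rot '[[0,0,0],[0,0,0],[0,0,0],[0,0,0]]' --claw '[91.8,91.8,91.8,91.8]'

```text
time: 3.1
tool_pos: [453.4, 138.0, 237.5]
tcp_rot: [3.141, 0.002, 0.0]
contact_force: [0.7, -0.2, 0.1]
grip_width: 91.5
```

Run:
```python
from h import *
c=capture('wrist');save(c,'w2.png');o=get_obs();print(o['tool_pos'],o['joint_positions'].round(2),c['position'])
P=cloud(c);np.save('w2.npy',P)
for q,z in [('key_bow',88),('stand',0)]:
  for x in mark_of(q,'wrist')[:1]: print(q,x,pt(c,*x['xy'],z).round(1))
for x in silhouettes('key','wrist')[:1]:
  m=x['pixels'];print(x['box'],x['confidence']);Q=P[m];Q=Q[Q[:,2]>95];print(len(Q),Q.mean(0),np.percentile(Q,[1,99],axis=0).round(1));
  T=Q[Q[:,2]>104];print(T.mean(0),cv2.minAreaRect(T[:,:2].astype(np.float32)))
cv2.imwrite('pics/w2s.png',cv2.resize(c['frame'][:260,180:460,::-1],None,fx=2.1,fy=2.1,interpolation=cv2.INTER_CUBIC))
```

```text
[453.66769237 137.2578776  238.01732808] [ 0.13  0.21  1.57 -0.    1.36  1.7 ] [527.15642651 136.62945215 432.9460268 ]
key_bow {'xy': [317.7, 131.8], 'confidence': 0.85} [505.9 139.4  88. ]
stand {'xy': [317.5, 126.6], 'confidence': 0.69} [507.7 140.4   0. ]
[304.8, 110.1, 329.8, 149.1] 0.9
448 [509.8089088  142.75216011 106.73874843] [[488.5 135.8 103.9]
 [530.6 150.  107.9]]
[509.82347292 142.72423841 106.77896791] ((509.50335693359375, 142.7638702392578), (11.885879516601562, 42.96973419189453), 84.83392333984375)
```

View pics/w2s.png

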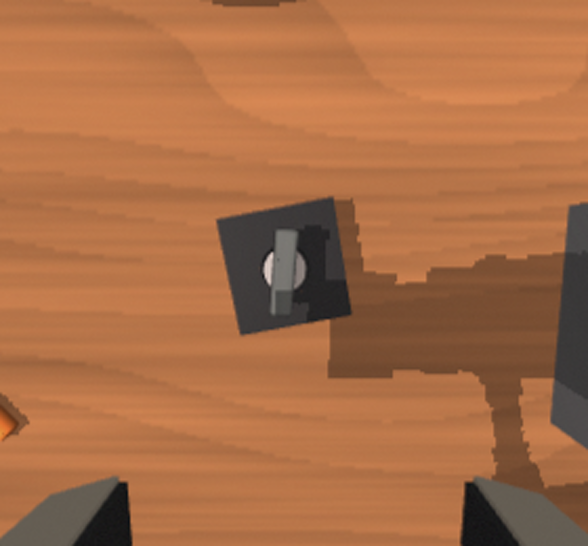

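Emit:
servo_tool --slide '[[0.28,-0.027,0.15],[0.28,-0.027,0.4],[0.28,-0.027,0.7],[0.28,-0.027,0.83],[0.28,-0.027,0.83]]' --rot '[[0,0,0.0286],[0,0,0.0286],[0,0,0.0286],[0,0,0.0286],[0,0,0.0286]]' --claw '[91.8,91.8,91.8,91.8,60]'

```text
time: 3.92
tool_pos: [508.4, 142.6, 71.0]
tcp_rot: [3.14, 0.004, -0.092]
contact_force: [-0.2, -0.2, 0.0]
grip_width: 85.8
```

Emit:
servo_tool --slide '[[0,0,0],[0,0,0],[0,0,0],[0,0,0],[0,0,0]]' --rot '[[0,0,0],[0,0,0],[0,0,0],[0,0,0],[0,0,0]]' --claw '[30,8,8,8,8]'

```text
time: 4.55
tool_pos: [509.4, 144.2, 72.6]
tcp_rot: [3.142, -0.0, -0.09]
contact_force: [0.7, -0.5, -0.1]
grip_width: 36.5
```

Emit:
servo_tool --slide '[[0,0,0],[0,0,0],[0,0,0],[0,0,0],[0,0,0]]' --rot '[[0,0,0],[0,0,0],[0,0,0],[0,0,0],[0,0,0]]' --claw '[0,0,0,0,0]'

```text
time: 5.18
tool_pos: [509.3, 144.1, 72.4]
tcp_rot: [3.141, 0.0, -0.09]
contact_force: [-0.4, 0.3, -0.3]
grip_width: 0.9
```

Run:
```python
from h import *
c=capture('wrist');save(c,'w3.png');o=get_obs();print(o)
cv2.imwrite('pics/w3s.png',cv2.resize(c['frame'][60:340,180:460,::-1],None,fx=2.1,fy=2.1,interpolation=cv2.INTER_CUBIC))
```

```text
{'time': 5.225, 'joint_positions': array([ 1.30957902e-01,  4.71990586e-01,  1.67222563e+00, -9.05926990e-05,
        9.97430703e-01,  1.79173622e+00]), 'dq': array([ 1.68539251e-03,  1.44692370e-03, -1.86854174e-05,  7.92659571e-04,
        8.32344005e-04, -1.18960295e-03]), 'tau': array([ 2.10774459e-03, -4.59573877e+01, -2.06595826e+01,  1.48262613e-02,
       -8.69553862e-02, -1.74535228e-05]), 'tool_pos': array([509.32807758, 144.11696104,  72.37520605]), 'tcp_rot': array([ 3.14150651e+00,  3.62720698e-05, -8.99328457e-02]), 'contact_force': array([ 0.24134331, -0.62905008, -0.5127379 ]), 'moment': array([0.05845415, 0.02636286, 0.01908944]), 'grip_width': 0.33580367253047}
```

View pics/w3s.png

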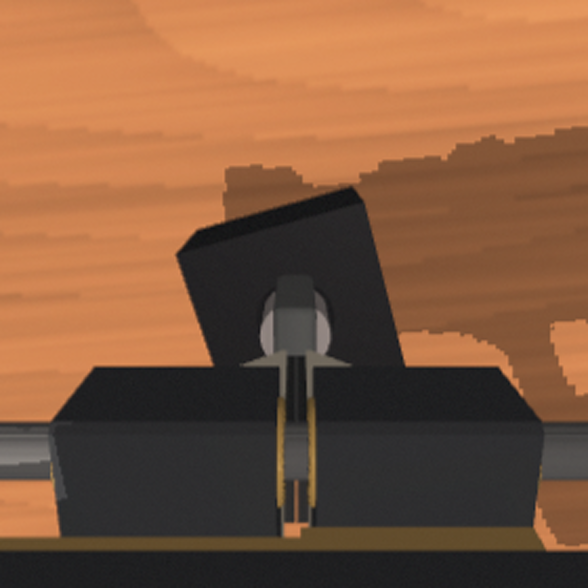

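Emit:
servo_tool --slide '[[0,0,-0.1],[0,0,-0.2],[0,0,-0.3],[0,0,-0.3]]' --rot '[[0,0,0],[0,0,0],[0,0,0],[0,0,0]]' --claw '[0,0,0,0]'

```text
time: 5.72
tool_pos: [510.4, 144.3, 133.7]
tcp_rot: [-3.141, -0.003, -0.09]
contact_force: [-0.1, 0.2, 0.0]
grip_width: 0.4
```

Run:
```python
from h import *
c=capture('wrist');o=get_obs();print(o['tool_pos'],o['contact_force'],o['grip_width'])
s=capture('scene')
a=cv2.resize(c['frame'][60:340,180:460],(400,400));b=cv2.resize(s['frame'][130:210,280:360],(400,400),interpolation=cv2.INTER_CUBIC)
cv2.imwrite('pics/w4.png',np.hstack([a,b])[:,:,::-1])
```

```text
[509.54909008 144.15573247 132.48502925] [0.0104428  0.84053144 0.04159627] 0.5641040304727145
```

View pics/w4.png

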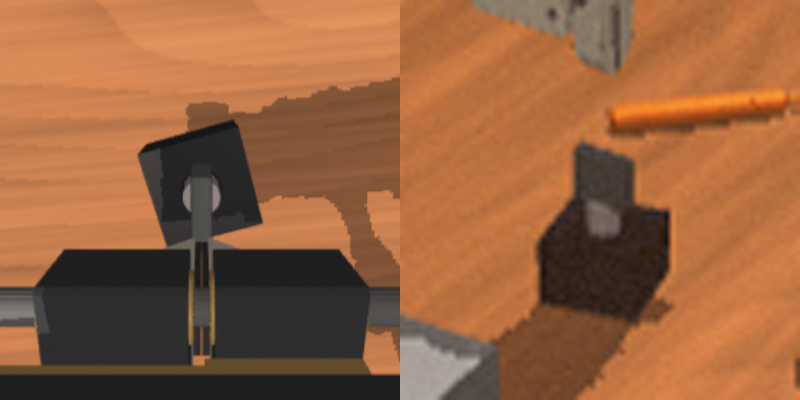

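Run:
```python
from h import *
o=get_obs();print(o['tool_pos'],o['tcp_rot'])
c=capture('wrist');s=capture('scene')
def proj(c,p):
    q=Rm(c).T@(np.array(p)-c['position']);return (q[:2]/q[2]*foc(c)+[c['cx'],c['cy']]).round(1)
print('cxcy',c['cx'],c['cy'],s['cx'],s['cy'],c['position'],c['rotation'])
for n,cam in (('w',c),('s',s)): print(n,'tcp',proj(cam,o['tool_pos']),'bowtop',proj(cam,[509.5,142.7,107]))
P=cloud(s)
for v in range(130,172,2): print(v,[tuple(P[v,u].round(0).astype(int)) for u in (318,321,324)])
W=cloud(c);print('wrist')
for v in range(165,300,6): print(v,[tuple(W[v,u].round(0).astype(int)) for u in (305,315,320,327,340)])
```

```text
[509.03387086 144.06958442 131.83288491] [ 3.14137038e+00  5.09418958e-04 -8.98823763e-02]
cxcy 320.6370584983797 196.8187659241407 315.4745996706397 199.09917948408804 [582.24308364 135.9382186  327.34240217] [ 2.86548234e+00 -8.93844741e-04 -1.66085663e+00]
w tcp [318.2 221.8] bowtop [320.1 209.9]
s tcp [319.6 153.2] bowtop [319.5 159.9]
130 [(np.int64(521), np.int64(117), np.int64(230)), (np.int64(522), np.int64(134), np.int64(224)), (np.int64(524), np.int64(148), np.int64(219))]
132 [(np.int64(520), np.int64(118), np.int64(223)), (np.int64(521), np.int64(134), np.int64(216)), (np.int64(523), np.int64(150), np.int64(210))]
134 [(np.int64(518), np.int64(121), np.int64(214)), (np.int64(521), np.int64(134), np.int64(209)), (np.int64(526), np.int64(145), np.int64(206))]
136 [(np.int64(515), np.int64(126), np.int64(204)), (np.int64(522), np.int64(133), np.int64(203)), (np.int64(522), np.int64(152), np.int64(195))]
138 [(np.int64(514), np.int64(127), np.int64(196)), (np.int64(519), np.int64(138), np.int64(193)), (np.int64(521), np.int64(154), np.int64(187))]
140 [(np.int64(513), np.int6
[... 7059 characters left out ...]
, np.int64(144), np.int64(260)), (np.int64(534), np.int64(142), np.int64(251)), (np.int64(534), np.int64(140), np.int64(251)), (np.int64(537), np.int64(138), np.int64(257)), (np.int64(538), np.int64(135), np.int64(258))]
291 [(np.int64(537), np.int64(144), np.int64(258)), (np.int64(532), np.int64(142), np.int64(250)), (np.int64(509), np.int64(143), np.int64(215)), (np.int64(535), np.int64(138), np.int64(256)), (np.int64(537), np.int64(135), np.int64(259))]
297 [(np.int64(536), np.int64(144), np.int64(259)), (np.int64(530), np.int64(142), np.int64(251)), (np.int64(506), np.int64(143), np.int64(215)), (np.int64(532), np.int64(139), np.int64(255)), (np.int64(535), np.int64(135), np.int64(258))]
```

Run:
```python
from h import *
for n,z in (('w1.npy',299),('w2.npy',238)):
    P=np.load(n);Q=P[200:310,200:440].reshape(-1,3);Q=Q[(Q[:,2]>z-60)];print(n,np.percentile(Q[:,2],[0,1,5]).round(0), Q[Q[:,2]<np.percentile(Q[:,2],1)+3].mean(0))
    for v in range(225,312,8): print(v,[tuple(P[v,u].round(0).astype(int).tolist()) for u in (215,235,241,402,410,425)])
```

```text
w1.npy [336. 339. 346.] [ 444.67544693 -203.44686799  339.69716493]
225 [(321, -17, -1), (321, -52, -1), (321, -63, -2), (322, -351, -1), (323, -364, 0), (323, -391, -1)]
233 [(451, -147, 347), (450, -157, 343), (306, -62, -1), (449, -250, 340), (451, -252, 346), (452, -260, 347)]
241 [(452, -151, 358), (448, -158, 349), (442, -158, 337), (444, -250, 340), (450, -250, 354), (452, -257, 358)]
249 [(452, -154, 367), (443, -158, 349), (438, -158, 338), (440, -250, 343), (447, -250, 356), (452, -254, 366)]
257 [(450, -156, 372), (439, -158, 350), (433, -158, 340), (436, -250, 344), (442, -250, 357), (450, -252, 372)]
265 [(471, -173, 418), (471, -179, 417), (471, -181, 418), (471, -228, 418), (471, -230, 418), (472, -234, 418)]
273 [(469, -174, 420), (469, -179, 420), (469, -181, 419), (470, -227, 420), (470, -229, 420), (470, -233, 421)]
281 [(468, -174, 421), (467, -179, 419), (467, -181, 420), (468, -227, 421), (468, -229, 421), (468, -234, 420)]
289 [(440, -158, 382), (192, -43, 1), (191, -54, -2), (193, -361, -1), (193, -376, 0), (439, -250, 380)]
297 [(436, -158, 383), (173, -41, -
[... 671 characters left out ...]
453, 182, 289), (447, 182, 278), (449, 91, 282), (456, 90, 295), (464, 89, 311)]
265 [(485, 167, 356), (484, 161, 355), (485, 160, 356), (485, 113, 357), (485, 111, 356), (485, 107, 357)]
273 [(484, 166, 359), (483, 161, 357), (483, 159, 357), (483, 113, 357), (484, 111, 358), (483, 107, 358)]
281 [(482, 166, 359), (481, 161, 359), (481, 159, 358), (481, 113, 359), (481, 111, 359), (481, 107, 359)]
289 [(453, 183, 319), (243, 279, -1), (244, 269, -1), (243, 0, -1), (245, -13, 1), (453, 91, 320)]
297 [(450, 182, 321), (228, 280, -1), (229, 270, 0), (228, -1, -2), (229, -14, 1), (450, 91, 321)]
305 [(447, 182, 322), (213, 281, -1), (213, 271, -1), (212, -2, -1), (212, -16, -1), (445, 90, 320)]
```

Emit:
servo_tool --slide '[[0,0,0],[0,0,0],[0,0,0],[0,0,0],[0,0,0]]' --rot '[[0,0,0],[0,0,0],[0,0,0],[0,0,0],[0,0,0]]' --claw '[50,50,50,50,50]'

```text
time: 6.55
tool_pos: [509.4, 144.1, 132.4]
tcp_rot: [3.142, -0.0, -0.09]
contact_force: [0.2, 0.7, 0.1]
grip_width: 45.5
```

Emit:
servo_tool --slide '[[0,0,0.1],[0,0,0.3],[0,0,0.48],[0,0,0.48],[0,0,0.48]]' --rot '[[0,0,0],[0,0,0],[0,0,0],[0,0,0],[0,0,0]]' --claw '[50,50,50,50,10]'

```text
time: 7.18
tool_pos: [510.3, 144.3, 37.6]
tcp_rot: [-3.141, -0.002, -0.09]
contact_force: [0.8, -0.6, 0.3]
grip_width: 44.1
```

Emit:
servo_tool --slide '[[0,0,0],[0,0,0],[0,0,0],[0,0,0],[0,0,0]]' --rot '[[0,0,0],[0,0,0],[0,0,0],[0,0,0],[0,0,0]]' --claw '[5,5,5,5,5]'

```text
time: 7.8
tool_pos: [509.6, 144.2, 36.9]
tcp_rot: [-3.141, -0.001, -0.09]
contact_force: [-0.8, 0.4, 4.4]
grip_width: 12.0
```

Emit:
servo_tool --slide '[[0,0,-0.1],[0,0,-0.3],[0,0,-0.55],[0,0,-0.55],[0,0,-0.55]]' --rot '[[0,0,0],[0,0,0],[0,0,0],[0,0,0],[0,0,0]]' --claw '[5,5,5,5,5]'

```text
time: 8.43
tool_pos: [508.4, 144.0, 145.1]
tcp_rot: [3.141, 0.002, -0.09]
contact_force: [-0.2, 0.6, -3.2]
grip_width: 11.7
```

Run:
```python
from h import *
c=capture('wrist');o=get_obs();print(o['tool_pos'],o['contact_force'],o['moment'],o['grip_width'])
s=capture('scene');P=cloud(s);W=cloud(c);np.save('w5.npy',W)
a=cv2.resize(c['frame'][60:340,180:460],(400,400));b=cv2.resize(s['frame'][115:195,280:360],(400,400),interpolation=cv2.INTER_CUBIC)
cv2.imwrite('pics/w5.png',np.hstack([a,b])[:,:,::-1])
for q in ['key_tip','key_bow']:
  for cam in ('scene','wrist'): print(q,cam,mark_of(q,cam)[:1])
for x in silhouettes('key','scene')[:1]: Q=P[x['pixels']];print(x['box'],np.percentile(Q,[3,50,97],axis=0).round(0))
for x in silhouettes('key','wrist')[:1]:
  Q=W[x['pixels']];print(x['box'],np.percentile(Q,[3,50,97],axis=0).round(0))
```

```text
[508.04350467 143.92308934 144.58545819] [-0.59463848 -0.31425518 -2.17692481] [0.0199174  0.01209557 0.00595548] 12.268930675113705
key_tip scene [{'xy': [250.2, 218.6], 'confidence': 0.74}]
key_tip wrist [{'xy': [319.5, 210.8], 'confidence': 0.73}]
key_bow scene [{'xy': [318.8, 136.5], 'confidence': 0.42}]
key_bow wrist [{'xy': [323.3, 259.3], 'confidence': 0.73}]
[318.4, 132.7, 328.6, 157.2] [[506. 127. 126.]
 [520. 136. 164.]
 [534. 145. 211.]]
[299.2, 196.6, 344.7, 312.1] [[489. 133. 136.]
 [521. 142. 214.]
 [531. 150. 215.]]
```

View pics/w5.png

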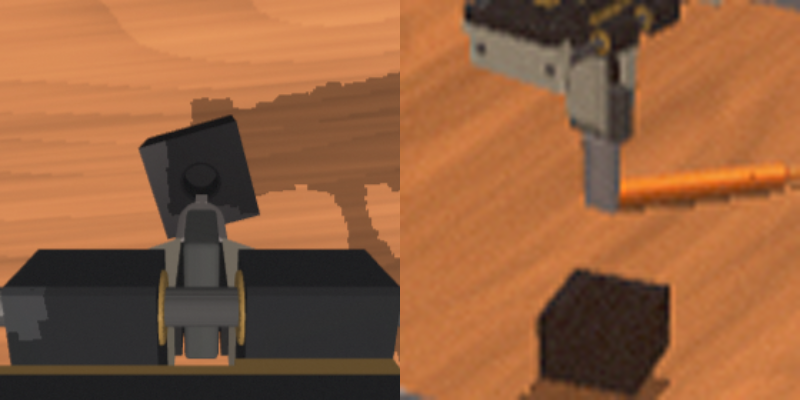

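Emit:
servo_tool --slide '[[0,0.25,0],[0,0.55,0],[0,0.88,0],[0,0.88,0]]' --rot '[[0,0,0],[0,0,0],[0,0,0],[0,0,0]]' --claw '[5,5,5,5]'

```text
time: 9.32
tool_pos: [493.3, -34.9, 146.4]
tcp_rot: [3.141, -0.0, -0.095]
contact_force: [-0.0, 0.3, -2.1]
grip_width: 11.7
```

Emit:
servo_tool --slide '[[0,0.25,0],[0,0.55,0],[0,0.88,0],[0,0.88,0],[0,0.88,0]]' --rot '[[0,0,-0.05],[0,0,-0.0923],[0,0,-0.0923],[0,0,-0.0923],[0,0,-0.0923]]' --claw '[5,5,5,5,5]'

```text
time: 9.95
tool_pos: [477.8, -205.7, 146.1]
tcp_rot: [-3.141, 0.0, 0.199]
contact_force: [-0.1, 0.4, -2.1]
grip_width: 11.6
```

Run:
```python
from h import *
c=capture('wrist');o=get_obs();print(o['tool_pos'],o['tcp_rot'],o['contact_force'],o['grip_width'],o['joint_positions'].round(2))
save(c,'w6.png');np.save('w6.npy',cloud(c));print(c['position'],c['rotation'])
for q,z in [('keyhole',70),('key_tip',o['tool_pos'][2]-22.5)]:
  for x in mark_of(q,'wrist')[:1]: print(q,x,pt(c,*x['xy'],z).round(1))
cv2.imwrite('pics/w6c.png',cv2.resize(c['frame'][130:280,230:420,::-1],None,fx=4,fy=4,interpolation=cv2.INTER_CUBIC))
```

```text
[ 477.8654074  -205.00684749  146.18009225] [-3.14060830e+00  2.62720381e-04  2.00840873e-01] [ 0.74960417  0.11214764 -2.92349634] 11.769570428021446 [-0.55  0.37  1.6   0.    1.17  0.82]
[ 549.81786361 -193.02011621  341.65076679] [ 2.86560169e+00  7.36237773e-04 -1.37147407e+00]
keyhole {'xy': [317.1, 192.5], 'confidence': 0.94} [ 477.9 -203.9   70. ]
key_tip {'xy': [321.7, 212.6], 'confidence': 0.94} [ 477.  -208.4  123.7]
```

View pics/w6c.png

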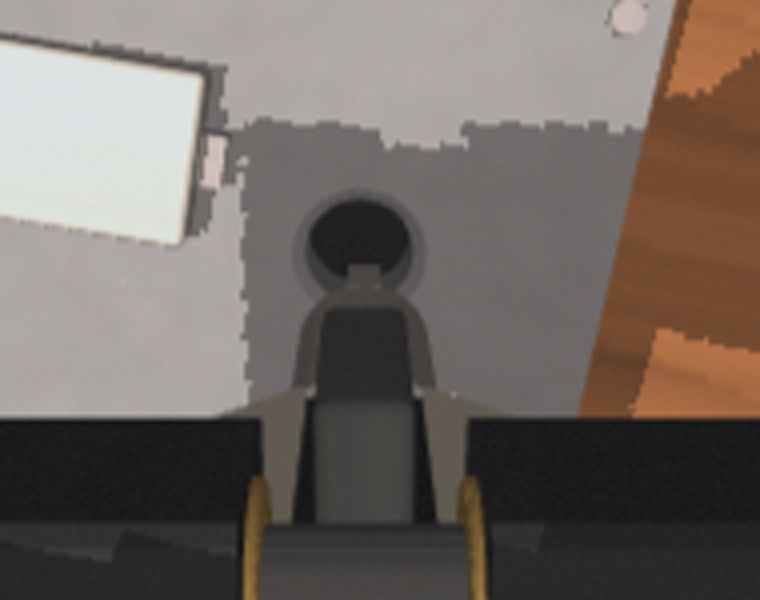

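Emit:
servo_tool --slide '[[-0.0035,-0.0065,0.1],[-0.0035,-0.0065,0.22],[-0.0035,-0.0065,0.25],[-0.0035,-0.0065,0.27],[-0.0035,-0.0065,0.29]]' --rot '[[0,0,0],[0,0,0],[0,0,0],[0,0,0],[0,0,0]]' --claw '[5,5,5,5,5]'

```text
time: 10.72
tool_pos: [477.5, -205.3, 89.0]
tcp_rot: [3.14, -0.001, 0.201]
contact_force: [-0.5, -0.8, -3.2]
grip_width: 11.9
```

Emit:
servo_tool --slide '[[0,0,0.015],[0,0,0.03],[0,0,0.045],[0,0,0.06],[0,0,0.06]]' --rot '[[0,0,0],[0,0,0],[0,0,0],[0,0,0],[0,0,0]]' --claw '[5,5,5,5,5]'

```text
time: 11.35
tool_pos: [476.7, -205.2, 76.2]
tcp_rot: [-3.141, 0.0, 0.2]
contact_force: [-0.0, -0.3, -2.2]
grip_width: 11.8
```

Emit:
servo_tool --slide '[[0,0,0.01],[0,0,0.018],[0,0,0.025],[0,0,0.03],[0,0,0.03]]' --rot '[[0,0,0],[0,0,0],[0,0,0],[0,0,0],[0,0,0]]' --claw '[5,5,5,5,5]'

```text
time: 11.98
tool_pos: [476.9, -205.3, 70.6]
tcp_rot: [3.141, -0.0, 0.2]
contact_force: [-0.1, 0.5, 0.5]
grip_width: 11.6
```

Emit:
servo_tool --slide '[[0,0,0.004],[0,0,0.008],[0,0,0.008]]' --rot '[[0,0,0],[0,0,0],[0,0,0]]' --claw '[5,5,5]'

```text
time: 12.35
tool_pos: [476.9, -205.4, 69.0]
tcp_rot: [3.141, -0.0, 0.2]
contact_force: [-0.1, 1.0, 1.6]
grip_width: 11.2
```

Emit:
servo_tool --slide '[[0,0,0.005],[0,0,0.005],[0,0,0.005]]' --rot '[[0,0,-0.015],[0,0,-0.03],[0,0,-0.03]]' --claw '[5,5,5]'

```text
time: 12.72
tool_pos: [477.0, -205.5, 68.1]
tcp_rot: [3.141, -0.0, 0.294]
contact_force: [-1.3, -0.0, 2.5]
grip_width: 12.0
```

Emit:
servo_tool --slide '[[0,0,0],[0,0,0],[0,0,0]]' --rot '[[0,0,-0.015],[0,0,-0.03],[0,0,-0.03]]' --claw '[5,5,5]'

```text
time: 13.1
tool_pos: [476.7, -205.1, 67.4]
tcp_rot: [-3.141, 0.0, 0.387]
contact_force: [0.2, 0.0, -2.7]
grip_width: 11.7
```

Emit:
servo_tool --slide '[[0,0,0.007],[0,0,0.014],[0,0,0.02],[0,0,0.02]]' --rot '[[0,0,0],[0,0,0],[0,0,0],[0,0,0]]' --claw '[5,5,5,5]'

```text
time: 13.6
tool_pos: [476.8, -205.3, 63.7]
tcp_rot: [-3.141, 0.0, 0.388]
contact_force: [1.0, 0.0, -2.4]
grip_width: 11.7
```

Blade is in the slot, with no push-back. Lowering to the floor.

Emit:
servo_tool --slide '[[0,0,0.007],[0,0,0.013],[0,0,0.018],[0,0,0.021],[0,0,0.021]]' --rot '[[0,0,0],[0,0,0],[0,0,0],[0,0,0],[0,0,0]]' --claw '[5,5,5,5,5]'

```text
time: 14.22
tool_pos: [476.8, -205.3, 59.6]
tcp_rot: [3.142, 0.0, 0.389]
contact_force: [0.8, -1.2, -2.7]
grip_width: 12.3
```

Emit:
servo_tool --slide '[[0,0,0.004],[0,0,0.004],[0,0,0.004]]' --rot '[[0,0,0],[0,0,0],[0,0,0]]' --claw '[5,5,5]'

```text
time: 14.6
tool_pos: [476.9, -205.4, 58.9]
tcp_rot: [3.141, -0.0, 0.389]
contact_force: [-0.6, -0.9, -1.0]
grip_width: 11.8
```

Emit:
servo_tool --slide '[[0,0,0],[0,0,0],[0,0,0],[0,0,0],[0,0,0]]' --rot '[[0,0,0.035],[0,0,0.07],[0,0,0.105],[0,0,0.14],[0,0,0.16]]' --claw '[5,5,5,5,5]'

```text
time: 15.22
tool_pos: [476.7, -204.7, 58.9]
tcp_rot: [-3.141, 0.0, -0.116]
contact_force: [-0.4, 2.6, -0.9]
grip_width: 11.7
```

Run:
```python
from h import *
o=get_obs();print(o['tool_pos'],o['tcp_rot'],o['contact_force'],o['moment'],o['grip_width'])
c=capture('wrist');print(mark_of('bar','wrist')[:1],[x['box'] for x in spot_in('bar','wrist')[:1]])
save(c,'w7.png')
```

```text
[ 476.73008996 -204.73842907   58.88151391] [-3.14086935e+00  3.17193371e-04 -1.16358684e-01] [-0.36210296  2.61112168 -0.91588389] [ 0.53825669 -0.01980928  0.19243992] 11.69857437118283Traceback (most recent call last):
  File "<stdin>", line 3, in <module>
ValueError: it knows: core_top, isolator, key, key_bow, key_tip, keyhole, plate, pot_lid, slot_floor, spatula, stand, wok
```

Emit:
servo_tool --slide '[[0,0,0],[0,0,0],[0,0,0],[0,0,0]]' --rot '[[0,0,0.03],[0,0,0.06],[0,0,0.09],[0,0,0.09]]' --claw '[5,5,5,5]'

```text
time: 15.78
tool_pos: [476.8, -204.7, 58.9]
tcp_rot: [-3.141, 0.0, -0.395]
contact_force: [-0.0, 3.1, 0.4]
grip_width: 11.9
```

Run:
```python
from h import *
o=get_obs();print(o['tool_pos'],o['tcp_rot'],o['contact_force'],o['moment'],o['grip_width'])
c=capture('wrist');save(c,'w7.png');s=capture('scene');
a=cv2.resize(c['frame'][20:300,120:400],(400,400));b=cv2.resize(s['frame'][185:265,215:295],(400,400),interpolation=cv2.INTER_CUBIC)
cv2.imwrite('pics/w7c.png',np.hstack([a,b])[:,:,::-1])
```

```text
[ 476.79203748 -204.73798263   58.87455861] [-3.14087324e+00  3.61921046e-04 -3.95238058e-01] [-0.04345971  3.11515381  0.35578314] [ 0.86213497 -0.04636514  0.09113781] 11.872526728521013
```

View pics/w7c.png

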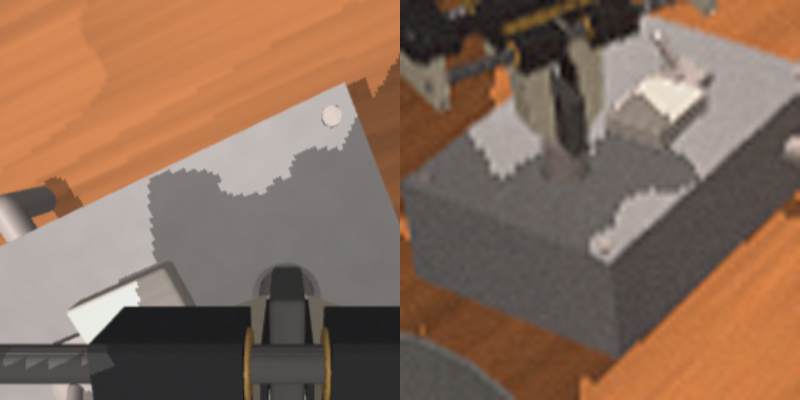

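Emit:
servo_tool --slide '[[0,0,0],[0,0,0],[0,0,0],[0,0,0],[0,0,0]]' --rot '[[0,0,0],[0,0,0],[0,0,0],[0,0,0],[0,0,0]]' --claw '[20,30,40,45,45]'

```text
time: 16.5
tool_pos: [476.8, -205.4, 58.8]
tcp_rot: [3.141, -0.0, -0.397]
contact_force: [0.6, -0.0, 0.8]
grip_width: 44.7
```

Emit:
servo_tool --slide '[[0,0,-0.05],[0,0,-0.2],[0,0,-0.4],[0,0,-0.6],[0,0,-0.6]]' --rot '[[0,0,0],[0,0,0],[0,0,0],[0,0,0],[0,0,0]]' --claw '[45,45,45,45,45]'

```text
time: 17.12
tool_pos: [478.6, -206.4, 182.7]
tcp_rot: [3.14, -0.008, -0.397]
contact_force: [-0.2, -0.5, -0.8]
grip_width: 45.3
```

Run:
```python
from h import *
o=get_obs();print(o['tool_pos'],o['contact_force'],o['grip_width'])
c=capture('wrist');W=cloud(c);s=capture('scene')
a=cv2.resize(c['frame'][100:300,120:400],(560,400),interpolation=cv2.INTER_CUBIC);b=cv2.resize(s['frame'][190:240,235:285],(240,240),interpolation=cv2.INTER_CUBIC);b=np.pad(b,((0,160),(0,0),(0,0)))
cv2.imwrite('pics/w8c.png',np.hstack([a,b])[:,:,::-1])
for x in silhouettes('key','wrist')[:1]:
  Q=W[x['pixels']];Q=Q[Q[:,2]>85];print(x['box'],Q.mean(0),np.percentile(Q,[3,50,97],axis=0).round(1));T=Q[Q[:,2]>np.percentile(Q[:,2],97)-6];print(cv2.minAreaRect(T[:,:2].astype(np.float32)))
```

```text
[ 478.64120488 -206.35637396  182.72025922] [-0.15072935 -0.45751269 -0.80174371] 45.264056756679345
[304.8, 174.7, 335.5, 226.5] [ 480.34970557 -207.56678531  122.27213027] [[ 459.4 -217.9   89.5]
 [ 479.8 -207.8  127.7]
 [ 498.8 -195.9  129.4]]
((501.45416259765625, -215.81039428710938), (11.961651802062988, 95.51766967773438), 68.30335235595703)
```

View pics/w8c.png

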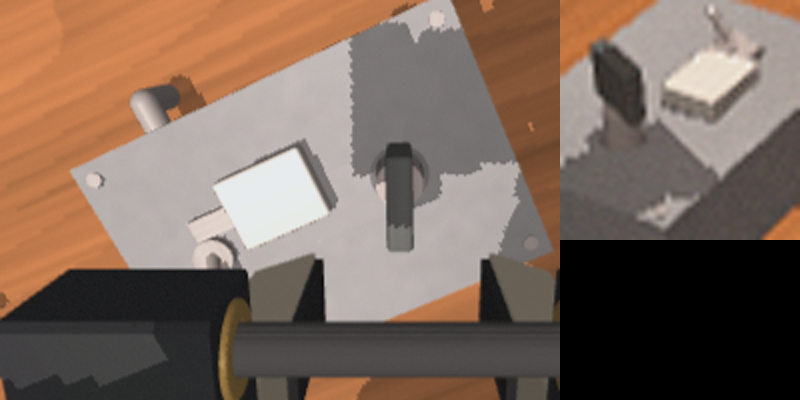

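Run:
```python
from h import *
c=capture('wrist');save(c,'w9.png');g=cv2.cvtColor(c['frame'],cv2.COLOR_RGB2GRAY)
print(pt(c,215,215,77),mark_of('keyhole','wrist')[:1])
p0=np.array([475.9,-207.]);u=np.array([-.027,1.])
for q in[(214,215),(215,214),(216,218),(213.5,212)]: print(q,(pt(c,*q,77)[:2]-p0)@u)
# w1 camera
w=dict(c);w['position']=[513.26,-203.59,495.14];w['rotation']=[2.86808,-.00113,-1.56575]
for q in[(253.5,129),(254.5,130)]: print('w1',(pt(w,*q,77)[:2]-p0)@u)
m=cv2.imread('pics/w9.png');cv2.imwrite('pics/w9c.png',cv2.resize(m[180:250,195:295],None,fx=8,fy=8,interpolation=cv2.INTER_NEAREST))
```

```text
[491.26923084 -91.77468153  77.        ] [{'xy': [320.4, 186.3], 'confidence': 0.83}]
(214, 215) 115.77485572809796
(215, 214) 114.25094692497042
(216, 218) 115.52777823862603
(213.5, 212) 114.57795259234636
w1 94.7662885249268
w1 93.50095958734046
```

View pics/w9c.png

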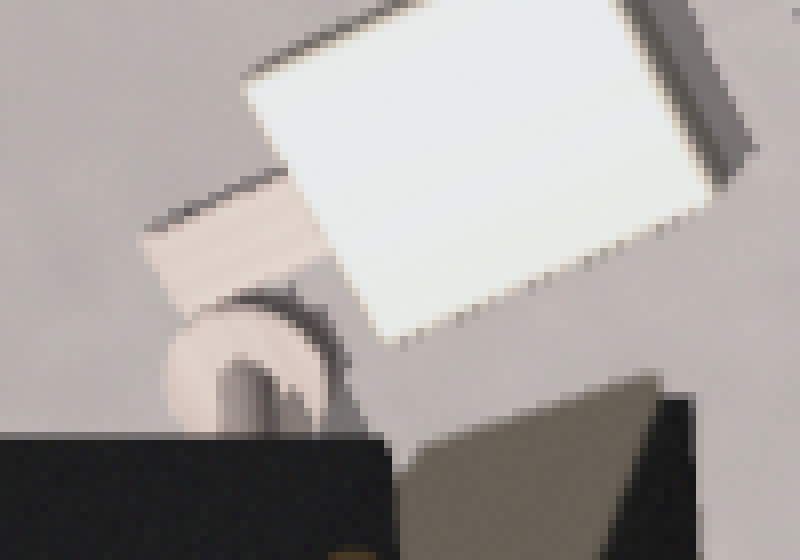

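```bash
python3 -c "
from plant import *
print(close_job())"
```

```text
the job is handed in; nothing more can be done
None
```

The fan is locked off: the key is standing released in the keyhole, the lock bar is out beside the toggle, and I handed the job in at about 17 s.

- **Grasp:** My first grasp closed on nothing. The depth pictures showed the fingertips about 37 mm short of the reported TCP. I corrected for that and lifted the key on the second try, with the opening reading 12 mm on the bow.
- **Finding the slot:** I lowered the key onto the core and pressed with about 4–5 N. I turned it anticlockwise, and the spring's push vanished at yaw 0.39 rad. I then lowered it to the slot floor, about 34 mm below the mouth.
- **Locking:** I turned the key 0.78 rad clockwise, opened the fingers and backed straight up.

Last checks:

- **Key depth:** The top of the bow sits at about 128.5 mm, which puts the tip about 34 mm below the mouth.
- **Key upright:** It looks upright in the picture. The tilt was not measured.
- **Lock bar:** Two pictures compared give a travel of 21 mm, good to about 1.5 mm. The turn angle alone suggests 19 mm or more. Both are above the required 17 mm.
- **Robot clear:** The gripper is open with no contact force after it backed off.
- **Keyhole position:** My separate estimates disagreed by about 2 mm. The key went in without side contact all the same.
- **Force limit:** The wrist showed at most about 5 N between key and lock, plus a side force of about 3 N while turning. The 25 N contact force itself could not be read directly.
- **Cookware and spatula:** I did not measure these again. The arm kept clear of them throughout.

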